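Put the tea things back in their holders

ROBOT

A 7-joint arm with a two-finger parallel gripper is mounted at the origin on the work surface. World frame = base frame: x ahead of the robot, y to its left, z up, the work surface at z = 0. Lengths are in m, angles in degrees, forces in N, time in s.
With the tool pointing down it reaches from about 0.425 to 0.825 m from the base axis. Payload 3.6 kg.
Tool frame: the origin (TCP) lies on the centre line of the jaws, within the pads' length; the fingertips stand 22 mm ahead of it and the grasp point (between the pads) lies 3 mm ahead of it; z points along the fingers, x is the direction in which the jaws open and shut, and the axes are right-handed (so a half turn about z gives the same grasp; the last joint's range is limited). The gripper opens to 85 mm and grips with 20 to 120 N. Pads are 22 mm wide; open, the fingers measure 114 mm over their backs; the gripper's body (76 mm by 85 mm) begins 54 mm behind the grasp point. The pads swing forward as they close: fully open they stand 13 mm farther back than shut.
Start: joints at [-70.56, 35.231, -0.722, 81.555, 0.464, 63.22, -2.315], TCP at [0.232, 0.607, 0.253] pointing down, gripper open.
Joint ranges: [-178.69, 178.69], [-17.37, 117.87], [-77.05, 75.6], [15.02, 138.74], [-78.02, 258.01], [0.78, 113.62], [-162.83, 162.83]. Speed limits (degrees/s): [159.86, 159.86, 180, 180, 180, 180, 180].

INTERFACE

Orientations are given as a 3x3 rotation matrix whose columns are the frame's x, y, z axes.
In Python, from bench import robot gives the robot as it stands.
- The arm moves only by the shell command python3 -m creep 'ROWS' [OPENING] [FORCE]. ROWS is JSON, a list of rows, each a list of 4 numbers: the shift along the tool's x, y, z in cm, then the turn about the tool's z in rad. A call has 1 to 5 rows; each row is the pose to reach, as a shift and turn from the pose commanded when the call began, along the tool's axes at that moment; what a row does not reach only later rows make up. A row lasts 1/10 s, in which the tool goes at most 50 mm and 8.59 degrees, less where a joint would pass 70% of its speed; a pose out of reach is approached as far as the arm can. A call with a gripper value outside its range is refused whole. OPENING is the finger opening in cm, from 0 to 8.54, set as the call begins (- or left out, the last holds). The fingers move at their own pace and stop on an object; FORCE is the grip in N (left out, the last holds). Time passes only in rows, so rows that repeat a pose let the fingers close. It gives the time, the measured TCP pose, the force and the opening at its end, in the units of the state.
- robot.observe(): the state, without advancing time (a new reading comes with each control period).
- robot.snapshot(name): name is "scene" or "side" or "wrist"; returns a dict with "frame" (400x640x3 uint8, red, green, blue), "depth" (400x640 float32, m along the optical axis (not along the pixel's ray), 0 where there is no reading), "fovy" (degrees; the focal length in pixels is half the picture's height over the tangent of half this angle, whatever the lens; pixels are square), "cx", "cy" (the principal point, pixels), "k1" (the pictures are not rectified: a ray, as slopes to the right and down, at radius r is drawn at 1 + k1 r^2 times it, then the intrinsics apply), "camera_from_world" (4x4, takes a point from world to camera coordinates); the wrist camera has in their place "mount" (4x4, takes a point from camera to tool coordinates, whose origin is the TCP and whose axes are the tool frame's). Camera axes: x right, y down, z forward; pixel columns grow to the right and rows downward; lengths in m; the calibration is good to about 2 mm. A picture is of the moment at which its call begins: read the wrist's pose just before it.
- robot.job_done(): hands the job in, once; it reports no verdict.
The state is a dict: "time": time; "qpos": joint angles; "qd": joint speeds; "joint_efforts": joint torques, N m; "position": TCP position; "eef_rot": TCP orientation; "ft_force": force on the tool from outside, world axes, zero at the start; "ft_torque": the same for the moment, N m; "gripper_width": finger opening in m.
Only numpy, scipy, OpenCV 4.12 (cv2) and the standard library are available. Lean on these libraries where they do the work, as an engineer would, in place of code of your own. Each camera call takes 0.05 s, during which the arm holds its last target. There are 200 camera calls.

TASK

Tidy the tea things: set the bamboo whisk, tines down, over the black shaper, lay the bamboo scoop lengthwise on its rest between the end lips, and stand the large and the small aluminium caddy upright inside the rimmed wooden coaster of the matching size. Leave the little amber jar and the white cup where they stand, and let go of everything.

Things in the scene. Friction and masses are not known exactly. Their poses are not given: they have to be found in the camera images.
- whisk: Bamboo tea whisk, 110 mm tall, standing tines down. Origin: centre of the tine rim (its underside), z up along the handle. Handle: round, 26 mm diameter, from 62 to 110 mm above the origin. Tines: a stiff hollow bell, open below, outer diameter 56 mm at the rim narrowing to 31 mm at 62 mm height; inside diameter 50 mm at the rim, hollow up to 57 mm. 40 to 70 g.
- scoop: Short bamboo scoop lying flat, 100 mm long along its x, 20 mm high. Origin: middle of its length, on the underside; z up. Handle: bar 14 mm wide (y) and 15 mm high, from x = -50 to x = +15 mm; round cup 36 mm in diameter centred at x = +32 mm. Grip the handle across y near the origin. 26 to 48 g.
- large_caddy: Large round aluminium tea caddy with closed lid, 58 mm diameter, 80 mm tall, standing. Origin: centre of its underside, z up. 135 to 245 g.
- small_caddy: Small round aluminium tea caddy with closed lid, 40 mm diameter, 50 mm tall, standing. Origin: centre of its underside, z up. 60 to 110 g.
- shaper: Black ceramic whisk shaper, does not move: a 74 mm disc 8 mm thick with a slim bulb on it, 28 mm at its widest, 50 mm tall in all. Origin: centre of its underside, z up. The whisk goes over the bulb, its tine rim coming to rest on the disc 8 mm above the origin.
- scoop_rest: Dark wooden scoop rest, does not move: flat slab 130 mm long (x), 54 mm wide (y), top 8 mm above the work surface, with a lip 5 mm thick and 6 mm above the slab at each end (120 mm between the lips); long sides open. Origin: centre of its underside, x along its length, z up. The scoop may point either way along it.
- large_coaster: Large round dark wooden coaster, does not move: 86 mm outer and 78 mm inner diameter, floor 5 mm above the work surface, rim top at 10 mm. Origin: centre of its underside, z up. For the large caddy.
- small_coaster: Small round dark wooden coaster, does not move: 64 mm outer and 56 mm inner diameter, floor 5 mm above the work surface, rim top at 10 mm. Origin: centre of its underside, z up. For the small caddy.
- jar: Bystander: small amber glass jar with a steel lid, 42 mm diameter, 62 mm tall. Origin: centre of its underside. Leave it standing where it is.
- cup: Bystander: small white handleless cup, 50 mm rim diameter, 42 mm tall. Origin: centre of its underside. Leave it standing where it is.
Mind the look-alikes: they are no part of the job. What is shaped like the whisk but pink or turquoise is not meant. What is shaped like the small_caddy but green or purple is not meant.

How it is judged:
By the outcome, as a careful person would: the job done as asked, in the order asked, and still so for the second after the job is handed in, with the robot touching nothing.
It also fails if it takes over 112 s, if anything falls off the work surface, if the arm or the gripper's body presses on something with over 40 N, if the wrist force passes 120 N, or if a joint passes its speed limit or range.

## Working session

There is one attempt and no reset: what is moved stays moved. The work goes in short steps, Python scripts to look and compute and a shell command to move; the robot and the scene stay as the last step left them, time stands still between calls to the robot, and variables do not carry over. Pictures are saved under pics/ and viewed, about 12 in all and at most 16, crops included, and the job is handed in when it is done.

```bash
ls; mkdir -p pics
cat > h.py <<'E'
import numpy as np, cv2
from bench import robot
def K(s):
    f=200/np.tan(np.radians(s["fovy"]/2)); return np.array([[f,0,s["cx"]],[0,f,s["cy"]],[0,0,1]])
def snap(n):
    o=robot.observe(); s=robot.snapshot(n)
    if "mount" in s:
        T=np.eye(4); T[:3,:3]=np.array(o["eef_rot"]); T[:3,3]=o["position"]; s["wc"]=T@np.array(s["mount"])
    else: s["wc"]=np.linalg.inv(np.array(s["camera_from_world"]))
    return s
def rays(s,uv):
    uv=np.asarray(uv,float).reshape(-1,2); k=K(s); d=(uv-[k[0,2],k[1,2]])/k[0,0]; p=d.copy()
    for _ in range(20): p=d/(1+s["k1"]*(p**2).sum(1,keepdims=True))
    return np.c_[p,np.ones(len(p))]
def plane(s,uv,z):
    r=rays(s,uv)@s["wc"][:3,:3].T; o=s["wc"][:3,3]; return o+r*((z-o[2])/r[:,2])[:,None]
def cloud(s):
    v,u=np.mgrid[0:400,0:640]; r=rays(s,np.c_[u.ravel(),v.ravel()])*s["depth"].reshape(-1,1)
    return (r@s["wc"][:3,:3].T+s["wc"][:3,3]).reshape(400,640,3)
def save(s,n): cv2.imwrite(f"pics/{n}.png",s["frame"][:,:,::-1])
E
python3 - <<'E'
from h import *
import pickle
o=robot.observe();print(o["time"],o["position"],np.round(o["eef_rot"],3),o["gripper_width"])
for n in("scene","side","wrist"):
    s=snap(n);save(s,n+"0");pickle.dump(s,open(n+"0.pkl","wb"));print(n,s["fovy"],s["k1"],np.round(s["wc"],3).tolist(),(s["depth"]>0).mean())
E
```

```text
pics
0.0 [0.23223208 0.60633015 0.25210213] [[ 0.358  0.934 -0.001]
 [ 0.934 -0.358 -0.002]
 [-0.003  0.    -1.   ]] 0.0852774779598906
scene 42.56391587080029 0.024589831352353146 [[-0.812, 0.477, -0.336, 0.972], [0.584, 0.673, -0.455, 0.548], [0.009, -0.566, -0.825, 1.139], [0.0, 0.0, 0.0, 1.0]] 0.99586328125
side 51.56218977728632 -0.043157721158362264 [[0.986, -0.112, 0.126, 0.392], [-0.168, -0.722, 0.671, -0.725], [0.016, -0.683, -0.73, 0.782], [0.0, 0.0, 0.0, 1.0]] 0.99591015625
wrist 64.63410566607706 -0.04937846746015405 [[0.357, 0.896, 0.264, 0.164], [0.934, -0.342, -0.104, 0.635], [-0.003, 0.284, -0.959, 0.373], [0.0, 0.0, 0.0, 1.0]] 0.99578515625
```

View pics/scene0.png

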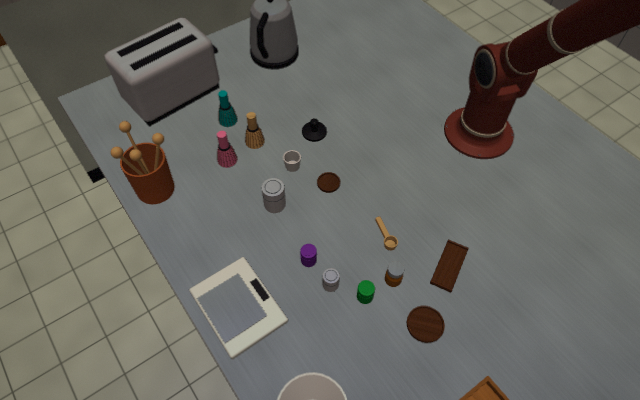

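View pics/side0.png

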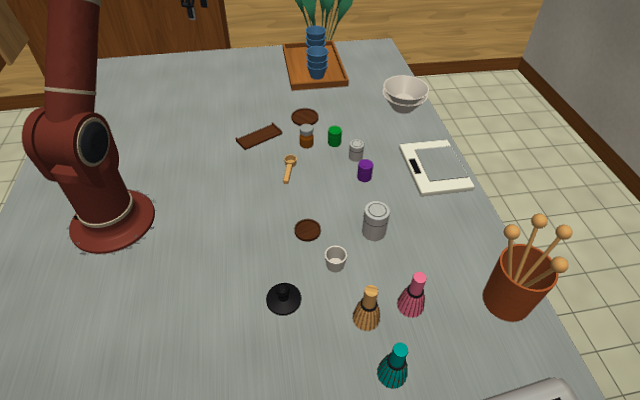

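The scene picture shows the tea whisk at (254,130), shaper (314,130), scoop (387,233), rest (450,265), large caddy (274,195), small caddy (331,280), small coaster (329,182) and large coaster (425,323). The look-alikes, jar (395,275) and cup (292,160) are clear of these. The side view agrees, with whisk (367,308), shaper (284,299), scoop (289,168) and rest (259,136).

```bash
cat > m.py <<'E'
from h import *
import pickle
S={n:pickle.load(open(n+"0.pkl","rb")) for n in("scene","side")}
C={n:cloud(s) for n,s in S.items()}
# name: scene seed, side seed, zmin,zmax, radius of the crop (m)
J={"whisk":((252,118),(371,292),.100,.12,.03),"whisk_rim":((254,140),(367,318),.004,.10,.04),
"shaper_disc":((314,134),(284,303),.004,.012,.06),"shaper_bulb":((314,124),(284,290),.03,.06,.04),
"lcaddy":((273,184),(376,210),.072,.09,.045),"scaddy":((331,273),(356,145),.044,.06,.035),
"lcoaster":((425,323),(305,116),.003,.014,.055),"scoaster":((329,182),(307,230),.003,.014,.045),
"jar":((395,268),(307,130),.055,.07,.04),"cup":((292,156),(336,254),.036,.05,.04),
"purple":((308,249),(365,165),.044,.06,.035),"green":((366,285),(335,130),.044,.06,.035),
"scoop":((384,229),(289,172),.008,.03,.08),"rest":((450,265),(259,136),.004,.02,.09)}
for k,(a,b,z0,z1,r) in J.items():
    for n,(u,v) in(("scene",a),("side",b)):
        c=C[n]; p0=c[v,u]; m=(np.linalg.norm(c[...,:2]-p0[:2],axis=2)<r)&(c[...,2]>z0)&(c[...,2]<z1)
        p=c[m]; 
        if len(p)<5: print(k,n,"few",p0); continue
        q=p[:,:2].astype(np.float32)*1000; (x,y),R=cv2.minEnclosingCircle(q); e=""
        if k in("scoop","rest"): e=np.round(cv2.minAreaRect(q)[0],1),np.round(cv2.minAreaRect(q)[1],1),round(cv2.minAreaRect(q)[2],1)
        print(k,n,len(p),"c",round(x,1),round(y,1),"R",round(R,1),"z",np.round(np.percentile(p[:,2],[5,50,95])*1000,1),e)
E
python3 m.py
```

```text
whisk scene 74 c 554.0 -348.4 R 14.5 z [101.4 109.9 112.9] 
whisk side 162 c 555.0 -350.9 R 13.1 z [103.5 110.  112.2] 
whisk_rim scene 425 c 567.2 -328.9 R 38.8 z [ 5.3 40.4 91.2] 
whisk_rim side 693 c 553.8 -351.0 R 27.4 z [ 7.7 43.2 91.7] 
shaper_disc scene 292 c 403.5 -268.0 R 59.2 z [ 4.5  8.6 11.6] 
shaper_disc side 635 c 393.4 -280.6 R 37.8 z [ 6.1  9.2 11.5] 
shaper_bulb scene 69 c 394.9 -278.2 R 13.3 z [35.1 45.1 51.2] 
shaper_bulb side 153 c 394.0 -281.7 R 13.9 z [36.3 47.  51.3] 
lcaddy scene 360 c 625.0 -133.6 R 31.2 z [74.7 80.4 84.1] 
lcaddy side 428 c 625.9 -132.7 R 29.7 z [74.9 80.6 82.9] 
scaddy scene 220 c 642.5 138.7 R 20.3 z [46.1 50.3 53.6] 
scaddy side 126 c 642.2 141.6 R 21.9 z [45.6 50.5 53.2] 
lcoaster scene 1051 c 524.9 344.7 R 54.3 z [ 3.4  6.2 11.4] 
lcoaster side 397 c 526.2 349.2 R 54.6 z [ 3.7  6.7 11.4] 
scoaster scene 357 c 467.0 -103.5 R 44.1 z [ 3.3  6.3 11.9] 
scoaster side 483 c 468.3 -105.4 R 44.6 z [ 3.5  6.3 11.3] 
jar scene 204 c 511.6 215.4 R 19.9 z [57.6 62.  65.4] 
jar side 109 c 511.6 216.3 R 19.7 z [57.  62.4 64.9] 
cup scene 95 c 515.8 -213.6 R 26.7 z [36.9 40.9 46.2] 
cup side 122 c 516.7 -210.8 R 25.1 z [36.9 41.6 43.7] 
purple scene 200 c 646.6 55.8 R 21.1 z [46.4 50.  54.1] 
purple side 140 c 647.4 54.8 R 20.3 z [45.1 50.6 53.3] 
green scene 226 c 593.9 210.4 R 20.8 z [46.4 50.6 53.9] 
green side 111 c 594.8 211.1 R 21.3 z [45.8 50.6 53.4] 
scoop scene 219 c 447.6 107.0 R 51.3 z [ 9.6 15.4 21.9] (array([451.2, 106.9]), array([99.4, 35. ]), 82.3)
scoop side 189 c 448.3 109.0 R 52.7 z [10.3 15.7 20.8] (array([452.4, 108.6]), array([103.5,  33.3]), 83.9)
rest scene 1204 c 374.4 269.9 R 89.8 z [ 4.4  8.2 13.7] (array([374.3, 271.3]), array([172.5, 170.1]), 41.3)
rest side 592 c 370.0 270.1 R 84.6 z [ 4.9  8.9 13.6] (array([369.1, 277.7]), array([148.1, 152.3]), 7.4)
```

View pics/wrist0.png

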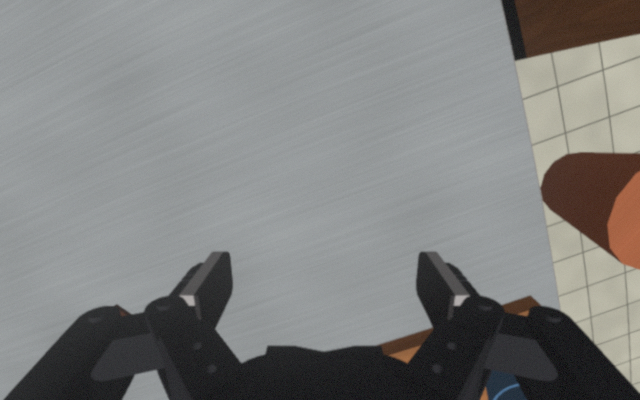

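```bash
cat > m2.py <<'E'
from m import S,C
from h import *
H={n:cv2.cvtColor(s["frame"],cv2.COLOR_RGB2HSV) for n,s in S.items()}
def blob(m,seed,r):
    y=np.zeros(m.shape,np.uint8); cv2.circle(y,seed,r,255,-1); m=(m&(y>0)).astype(np.uint8)
    n,l,st,_=cv2.connectedComponentsWithStats(m); return l==1+np.argmax(st[1:,4])
print("----")
for k,a,b,z,r in(("lcoaster",(425,323),(305,116),.010,28),("scoaster",(329,182),(307,230),.010,22),("rest",(450,265),(259,136),.009,36),("scoop",(387,233),(289,168),.015,28)):
    for n,sd in(("scene",a),("side",b)):
        h=H[n]; m=(h[...,0]<22)&(h[...,1]>(100 if k!="scoop" else 80))
        if k=="scoop": m&=h[...,2]>90
        m=blob(m,sd,r); v,u=np.nonzero(m); P=plane(S[n],np.c_[u,v],z)[:,:2]*1000; P=P.astype(np.float32)
        print(k,n,len(u),"circ",np.round(cv2.minEnclosingCircle(P)[0],1),round(cv2.minEnclosingCircle(P)[1],1),"rect",[np.round(t,1) for t in cv2.minAreaRect(P)],"ell",[np.round(t,1) for t in cv2.fitEllipse(cv2.convexHull(P))])
for k,a,b in(("pink",(223,135),(419,280)),("turq",(223,96),(399,352))):
    for n,(u,v) in(("scene",a),("side",b)):
        c=C[n];m=(np.linalg.norm(c[...,:2]-c[v,u,:2],axis=2)<.03)&(c[...,2]>.1)&(c[...,2]<.12);print(k,n,np.round(np.median(c[m],0),3),m.sum())
E
python3 m2.py|sed -n '/----/,$p'
cat > d.py <<'E'
# usage: d.py "x y z yaw" ... : prints the row for each leg (cm, rad), chained from the measured pose
import sys; from h import *
o=robot.observe(); R=np.array(o["eef_rot"]); p=np.array(o["position"]); y=np.degrees(np.arctan2(R[1,0],R[0,0]))
print("t",round(o["time"],2),"at",np.round(p,4),"yaw",round(y,1),"q",np.round(o["qpos"],0),"w",round(o["gripper_width"],4),"F",np.round(o["ft_force"],1))
for a in sys.argv[1:]:
    a=np.array(a.split(),float); q=a[:3]; s=R.T@(q-p)*100; t=-(a[3]-y+180)%360-180
    t=-((a[3]-y+180)%360-180); print(np.round(s,2).tolist(),round(np.radians(t),3),"rows",round(max(np.linalg.norm(s)/5,abs(t)/8.59),1))
    c,n=np.cos(np.radians(a[3])),np.sin(np.radians(a[3])); R=np.array([[c,n,0],[n,-c,0],[0,0,-1.]]); p=q; y=a[3]
E
python3 d.py "0.42 0.46 0.25 40" "0.52 0.24 0.25 10" "0.56 0.0 0.25 -15" "0.555 -0.23 0.25 -32"
```

```text
----
lcoaster scene 1055 circ [525.8 345.6] 43.0 rect [array([526.3, 346.2]), array([83.6, 82.9]), np.float64(25.2)] ell [array([526.1, 345.5]), array([82.8, 85.3]), np.float64(114.6)]
lcoaster side 342 circ [523.1 340.3] 45.4 rect [array([523.7, 340.4]), array([84.3, 78.6]), np.float64(83.4)] ell [array([523. , 341.4]), array([80.6, 91.5]), np.float64(167.7)]
scoaster scene 355 circ [ 469.8 -103.9] 33.8 rect [array([ 470.4, -105.3]), array([61.9, 62.7]), np.float64(2.6)] ell [array([ 471. , -105.3]), array([60. , 66.4]), np.float64(132.9)]
scoaster side 446 circ [ 467.3 -108.4] 33.1 rect [array([ 467.9, -107.8]), array([64.1, 57.6]), np.float64(81.1)] ell [array([ 467.7, -108.5]), array([59.9, 66.5]), np.float64(169.4)]
rest scene 1061 circ [377.  268.5] 70.0 rect [array([377. , 269.3]), array([134. ,  52.6]), np.float64(27.4)] ell [array([376. , 269.1]), array([ 77.1, 152.7]), np.float64(117.5)]
rest side 527 circ [377.  268.4] 70.7 rect [array([377.4, 268.3]), array([131.3,  60.3]), np.float64(27.3)] ell [array([373.8, 269.4]), array([ 85.3, 154.9]), np.float64(120.2)]
scoop scene 237 circ [449.1 107.1] 47.7 rect [array([442.9, 109.6]), array([94. , 34.4]), np.float64(67.6)] ell [array([446.7, 109.3]), array([44. , 94.6]), np.float64(165.2)]
scoop side 220 circ [445.4 107.6] 58.4 rect [array([450.9, 106.8]), array([115.8,  33.5]), np.float64(82.3)] ell [array([447.8, 111.1]), array([ 40.8, 121.1]), np.float64(167.1)]
pink scene [ 0.655 -0.334  0.11 ] 77
pink side [ 0.651 -0.339  0.11 ] 160
turq scene [ 0.577 -0.463  0.109] 67
turq side [ 0.575 -0.468  0.11 ] 216
t 0.15 at [0.2323 0.6065 0.2524] yaw 69.0 q [-71.  35.  -1.  82.   0.  63.  -2.] w 0.0854 F [-0.4 -0.3 -0.2]
[-6.97, 22.77, 0.26] 0.507 rows 4.8
[-6.48, 23.28, 0.0] 0.524 rows 4.8
[-0.23, 24.33, 0.0] 0.436 rows 4.9
[5.47, 22.35, 0.0] 0.297 rows 4.6
```

```bash
python3 -m creep '[[-7,22.8,0,0.5],[-7,22.8,0,0.5],[-7,22.8,0,0.5],[-7,22.8,0,0.5],[-7,22.8,0,0.5]]' 5.5 30
python3 -m creep '[[-6.5,23.3,0,0.52],[-6.5,23.3,0,0.52],[-6.5,23.3,0,0.52],[-6.5,23.3,0,0.52],[-6.5,23.3,0,0.52]]'
python3 -m creep '[[-0.2,24.3,0,0.44],[-0.2,24.3,0,0.44],[-0.2,24.3,0,0.44],[-0.2,24.3,0,0.44],[-0.2,24.3,0,0.44]]'
python3 d.py "0.555 -0.23 0.25 -32" "0.5545 -0.350 0.19 -32"  "0.5545 -0.350 0.092 -32"
```

```text
time: 0.65
position: [0.4232, 0.457, 0.2531]
eef_rot: [[0.764, 0.645, 0.001], [0.645, -0.764, -0.002], [-0.0, 0.002, -1.0]]
ft_force: [0.4, -0.1, -0.4]
gripper_width: 0.0553
time: 1.15
position: [0.5227, 0.2373, 0.2532]
eef_rot: [[0.984, 0.181, 0.0], [0.181, -0.984, -0.001], [-0.0, 0.001, -1.0]]
ft_force: [0.7, 0.0, -0.2]
gripper_width: 0.0555
time: 1.65
position: [0.5645, -0.0016, 0.2532]
eef_rot: [[0.967, -0.254, -0.0], [-0.254, -0.967, -0.001], [-0.0, 0.001, -1.0]]
ft_force: [0.3, 0.3, -0.9]
gripper_width: 0.0549
t 1.65 at [ 0.5645 -0.0016  0.2532] yaw -14.7 q [-17.  29.  24.  97. -13.  57.  -4.] w 0.0549 F [ 0.3  0.3 -0.9]
[4.88, 22.33, 0.35] 0.302 rows 4.6
[6.32, 10.2, 6.0] -0.0 rows 2.7
[0.0, 0.0, 9.8] -0.0 rows 2.0
```

```bash
python3 -m creep '[[4.9,22.3,0.3,0.3],[4.9,22.3,0.3,0.3],[4.9,22.3,0.3,0.3],[4.9,22.3,0.3,0.3],[4.9,22.3,0.3,0.3]]'
python3 -m creep '[[6.3,10.2,5,0],[6.3,10.2,5,0],[6.3,10.2,5,0],[6.3,10.2,5,0]]'
cat > w.py <<'E'
import sys; from h import *
# w.py name x y z r zmin zmax : circle centre of wrist-depth points near x,y
s=snap("wrist");save(s,sys.argv[1]);c=cloud(s)
if len(sys.argv)>2:
    x,y,r,z0,z1=map(float,sys.argv[2:7]); m=(np.hypot(c[...,0]-x,c[...,1]-y)<r)&(c[...,2]>z0)&(c[...,2]<z1)
    p=c[m]; q=(p[:,:2]*1000).astype(np.float32); print(len(p),np.round(np.median(p,0),4),np.round(cv2.minEnclosingCircle(q)[0],1),round(cv2.minEnclosingCircle(q)[1],1),[np.round(t,1) for t in cv2.minAreaRect(q)])
E
python3 w.py w1 .5545 -.35 .025 .104 .115; python3 d.py "0.5545 -0.350 0.092 -32"
```

```text
time: 2.15
position: [0.554, -0.2324, 0.2503]
eef_rot: [[0.847, -0.532, -0.001], [-0.532, -0.847, -0.003], [0.001, 0.003, -1.0]]
ft_force: [0.1, 0.9, 1.6]
gripper_width: 0.0555
time: 2.55
position: [0.5518, -0.3522, 0.1977]
eef_rot: [[0.845, -0.534, -0.006], [-0.534, -0.845, -0.002], [-0.004, 0.005, -1.0]]
ft_force: [-0.5, 0.9, -0.3]
gripper_width: 0.0549
1048 [ 0.5542 -0.3465  0.1104] [ 553.6 -347.3] 12.9 [array([ 553.5, -347.2]), array([24.9, 25.2]), np.float64(88.6)]
t 2.6 at [ 0.5536 -0.3491  0.1987] yaw -32.1 q [ 16.  41.  26.  85. -20.  59.  15.] w 0.055 F [-0.8  0.6  0.1]
[0.15, 0.01, 10.67] -0.001 rows 2.1
```

View pics/w1.png

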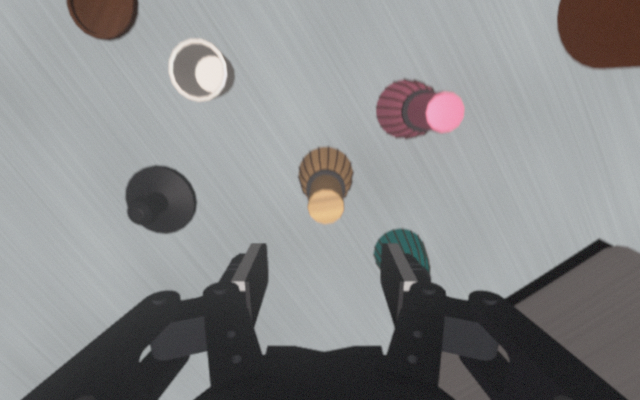

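The wrist picture shows the tan whisk handle at (326,206) centred between the jaws, with the pink (445,112) and turquoise (400,250) ones clear of them. I'll descend and grip.

```bash
python3 -m creep '[[0.1,-0.1,4,0],[0.1,-0.1,8,0],[0.1,-0.1,10.6,0],[0.1,-0.1,10.6,0],[0.1,-0.1,10.6,0]]'
python3 -m creep '[[0,0,0,0],[0,0,0,0],[0,0,0,0],[0,0,0,0],[0,0,0,0]]' 0 30
python3 -m creep '[[0,0,0,0],[0,0,-3,0],[0,0,-7,0],[0,0,-8,0],[0,0,-8,0]]'
python3 d.py "0.394 -0.280 0.17 -35.5"
```

```text
time: 3.1
position: [0.558, -0.3454, 0.0951]
eef_rot: [[0.851, -0.525, 0.001], [-0.525, -0.851, 0.0], [0.001, -0.001, -1.0]]
ft_force: [-0.2, -0.8, -0.1]
gripper_width: 0.055
time: 3.6
position: [0.5581, -0.3471, 0.0965]
eef_rot: [[0.85, -0.527, 0.003], [-0.527, -0.85, -0.002], [0.004, -0.0, -1.0]]
ft_force: [-0.2, 0.6, 6.0]
gripper_width: 0.0251
time: 4.1
position: [0.5578, -0.3474, 0.1767]
eef_rot: [[0.85, -0.527, 0.004], [-0.527, -0.85, -0.003], [0.005, 0.0, -1.0]]
ft_force: [0.3, -0.2, -0.9]
gripper_width: 0.0256
t 4.1 at [ 0.5578 -0.3474  0.1767] yaw -31.8 q [ 16.  42.  26.  86. -21.  56.  15.] w 0.0256 F [ 0.3 -0.2 -0.9]
[-17.47, 2.9, 0.58] 0.065 rows 3.5
```

```bash
python3 -m creep '[[-4.5,0.7,0,0],[-9,1.5,0,0],[-13.5,2.2,0,0],[-17.5,2.9,0,0],[-17.5,2.9,0,0]]'
python3 -m creep '[[0,0,0,0]]'
python3 d.py "0.394 -0.280 0.1045 -32"
python3 - <<'E'
from h import *
for n in("scene","side"):
    s=snap(n);save(s,n+"1");c=cloud(s);h=cv2.cvtColor(s["frame"],cv2.COLOR_RGB2HSV)
    near=np.hypot(c[...,0]-.394,c[...,1]+.28)<.045
    m=near&(h[...,0]<25)&(h[...,1]>80)&(c[...,2]>.07)&(c[...,2]<.095); p=c[m]*1000
    print(n,"tines",len(p),np.round(p.min(0)),np.round(p.max(0)),np.round(cv2.minEnclosingCircle(p[:,:2].astype(np.float32)),1) if 0 else "")
    if len(p)>9:
        # circle fit, radius free, to the bell side
        A=np.c_[p[:,:2],np.ones(len(p))]; x=np.linalg.lstsq(A,(p[:,:2]**2).sum(1),rcond=None)[0]; print(np.round(x[:2]/2,1),np.round(np.sqrt(x[2]+(x[:2]**2).sum()/4),1))
a,b=[cv2.imread(f"pics/{n}1.png") for n in("scene","side")]
cv2.imwrite("pics/v1.png",np.hstack([cv2.resize(a[60:180,254:374],(400,400)),cv2.resize(b[200:340,214:354],(400,400))]))
E
```

```text
time: 4.6
position: [0.3847, -0.2747, 0.1721]
eef_rot: [[0.848, -0.531, -0.011], [-0.53, -0.848, 0.009], [-0.014, -0.002, -1.0]]
ft_force: [-0.3, -0.3, -0.9]
gripper_width: 0.0254
time: 4.7
position: [0.3917, -0.278, 0.1734]
eef_rot: [[0.85, -0.528, -0.002], [-0.528, -0.85, 0.002], [-0.003, -0.0, -1.0]]
ft_force: [-0.3, -0.2, 0.2]
gripper_width: 0.0252
t 4.7 at [ 0.3917 -0.278   0.1734] yaw -31.8 q [ 15.  29.  26. 115. -19.  41.  21.] w 0.0252 F [-0.3 -0.2  0.2]
[0.32, 0.05, 6.89] 0.003 rows 1.4
scene tines 93 [ 372. -294.   78.] [ 418. -254.   95.] 
[ 390.3 -280.4] 24.6
side tines 168 [ 363. -311.   77.] [ 416. -278.   95.] 
[ 390.7 -281.8] 26.1
```

View pics/v1.png

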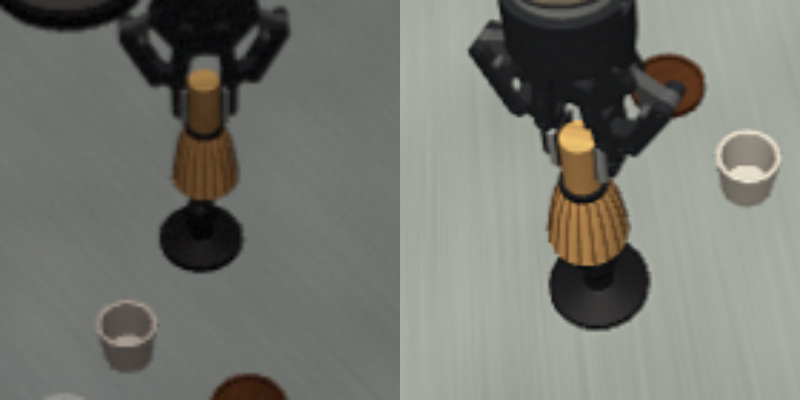

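The picture shows the whisk held upright over the shaper and about 3 mm off centre. I'll correct that and lower it.

```bash
python3 -m creep '[[0.25,-0.2,0,0],[0.25,-0.2,2,0],[0.25,-0.2,4.5,0],[0.25,-0.2,6,0],[0.25,-0.2,6.6,0]]'
python3 -m creep '[[0,0,0,0],[0,0,0,0]]'
python3 d.py "0.394 -0.280 0.1045 -32"
```

```text
time: 5.3
position: [0.3966, -0.2782, 0.1066]
eef_rot: [[0.85, -0.526, -0.002], [-0.526, -0.85, 0.001], [-0.002, 0.0, -1.0]]
ft_force: [0.4, 0.4, -1.2]
gripper_width: 0.0252
time: 5.5
position: [0.3968, -0.279, 0.1087]
eef_rot: [[0.85, -0.527, 0.001], [-0.527, -0.85, -0.001], [0.001, 0.0, -1.0]]
ft_force: [0.4, 0.0, -0.5]
gripper_width: 0.0252
t 5.5 at [ 0.3968 -0.279   0.1087] yaw -31.8 q [ 18.  35.  22. 118. -24.  32.  25.] w 0.0252 F [ 0.4  0.  -0.5]
[-0.19, 0.23, 0.42] 0.004 rows 0.1
```

Lower in small steps until there is contact, then release.

```bash
python3 -m creep '[[0,0,0.2,0],[0,0,0.35,0],[0,0,0.45,0],[0,0,0.45,0]]'
python3 -m creep '[[0,0,0,0],[0,0,0,0],[0,0,0,0]]' 5 30
python3 -m creep '[[0,0,-3,0],[0,0,-7,0],[0,0,-11,0],[0,0,-11,0],[0,0,-11,0]]' 5.5
python3 d.py
python3 - <<'E'
from h import *
for n in("scene","side"):
    s=snap(n);save(s,n+"2");c=cloud(s);m=(np.hypot(c[...,0]-.394,c[...,1]+.28)<.03)&(c[...,2]>.10)&(c[...,2]<.13);p=c[m]*1000
    print(n,len(p),np.round(np.median(p,0),1))
a,b=[cv2.imread(f"pics/{n}2.png") for n in("scene","side")]
cv2.imwrite("pics/v2.png",np.hstack([cv2.resize(a[60:180,254:374],(400,400)),cv2.resize(b[200:340,214:354],(400,400))]))
E
```

```text
time: 5.9
position: [0.3969, -0.2794, 0.1061]
eef_rot: [[0.85, -0.527, 0.003], [-0.527, -0.85, -0.001], [0.003, -0.001, -1.0]]
ft_force: [-2.0, 1.4, 13.4]
gripper_width: 0.0253
time: 6.2
position: [0.3962, -0.2784, 0.1039]
eef_rot: [[0.85, -0.527, 0.0], [-0.527, -0.85, -0.0], [0.0, -0.0, -1.0]]
ft_force: [0.7, 0.7, 0.3]
gripper_width: 0.0497
time: 6.7
position: [0.3963, -0.2784, 0.2143]
eef_rot: [[0.85, -0.527, 0.001], [-0.527, -0.85, -0.0], [0.001, -0.0, -1.0]]
ft_force: [0.3, 0.4, -1.0]
gripper_width: 0.055
t 6.7 at [ 0.3963 -0.2784  0.2143] yaw -31.8 q [ 12.  26.  29. 112. -17.  47.  19.] w 0.055 F [ 0.3  0.4 -1. ]
scene 92 [ 398.7 -278.1  117.8]
side 199 [ 395.4 -288.8  119.6]
```

View pics/v2.png

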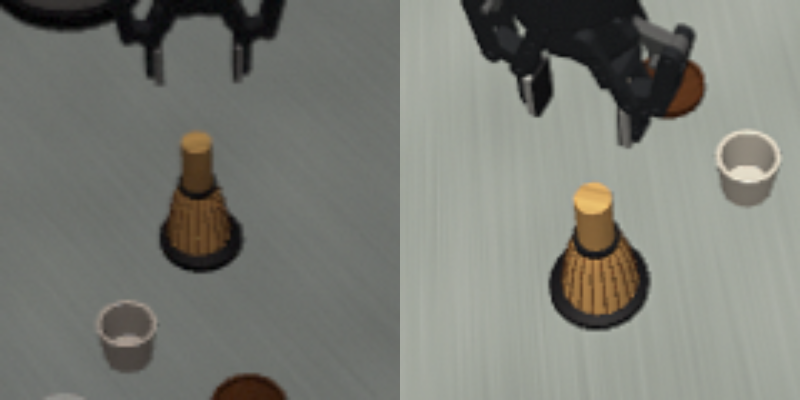

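The whisk is seated upright on the disc, with its top at about 118 mm. The scoop is next.

```bash
python3 d.py "0.48 -0.1 0.214 -20" "0.449 0.108 0.18 -10"
```

```text
t 6.8 at [ 0.3955 -0.2776  0.2127] yaw -31.8 q [ 12.  26.  29. 112. -17.  47.  19.] w 0.0551 F [ 0.3  0.5 -0.2]
[-2.17, -19.55, -0.12] -0.206 rows 3.9
[-10.03, -18.49, 3.4] -0.175 rows 4.3
```

```bash
python3 -m creep '[[-2.2,-19.5,0,-0.2],[-2.2,-19.5,0,-0.2],[-2.2,-19.5,0,-0.2],[-2.2,-19.5,0,-0.2],[-2.2,-19.5,0,-0.2]]' 4
python3 -m creep '[[-10,-18.5,3.4,-0.18],[-10,-18.5,3.4,-0.18],[-10,-18.5,3.4,-0.18],[-10,-18.5,3.4,-0.18],[-10,-18.5,3.4,-0.18]]'
python3 -m creep '[[0,0,0,0],[0,0,0,0]]'
python3 w.py w2
python3 - <<'E'
from h import *
s=snap("wrist");c=cloud(s);h=cv2.cvtColor(s["frame"],cv2.COLOR_RGB2HSV)
m=(h[...,0]<28)&(h[...,1]>80)&(h[...,2]>70)&(np.hypot(c[...,0]-.449,c[...,1]-.108)<.08)&(c[...,2]>.005)&(c[...,2]<.03)
p=c[m]*1000; q=p[:,:2].astype(np.float32); print(len(p),[np.round(t,1) for t in cv2.minAreaRect(q)],p.min(0),p.max(0))
# handle axis: points of low width: z<17
t=p[p[:,1]<115][:,:2].astype(np.float32); print("handle",[np.round(t,1) for t in cv2.minAreaRect(t)],cv2.fitLine(t,cv2.DIST_L2,0,.01,.01).ravel())
k=p[(p[:,1]>118)][:,:2].astype(np.float32);print("cup",cv2.minEnclosingCircle(k))
E
python3 d.py
```

```text
time: 7.3
position: [0.4823, -0.0925, 0.2115]
eef_rot: [[0.942, -0.334, -0.003], [-0.334, -0.942, 0.005], [-0.004, -0.004, -1.0]]
ft_force: [-0.2, -0.9, 0.2]
gripper_width: 0.0398
time: 7.8
position: [0.4478, 0.1128, 0.1773]
eef_rot: [[0.986, -0.165, -0.006], [-0.165, -0.986, 0.002], [-0.007, -0.0, -1.0]]
ft_force: [-0.4, -0.7, -0.5]
gripper_width: 0.0396
time: 8.0
position: [0.4506, 0.1052, 0.1792]
eef_rot: [[0.984, -0.176, -0.001], [-0.176, -0.984, -0.002], [-0.001, 0.002, -1.0]]
ft_force: [0.3, -1.5, -0.3]
gripper_width: 0.0398
1439 [array([442.5, 112.9]), array([96.3, 33.6]), np.float64(66.5)] [428.59040671  63.8200501    5.00882779] [471.91527618 158.39419755  21.91938008]
handle [array([440.6,  90.3]), array([54. , 12.8]), np.float64(74.3)] [2.7719375e-01 9.6081406e-01 4.4082925e+02 9.0627121e+01]
cup ((453.061279296875, 137.2421112060547), 21.694684982299805)
t 8.1 at [0.4511 0.1044 0.1798] yaw -10.3 q [-31.  26.  21. 117. -14.  39. -11.] w 0.0397 F [-0.2 -0.4  0.3]
```

View pics/w2.png

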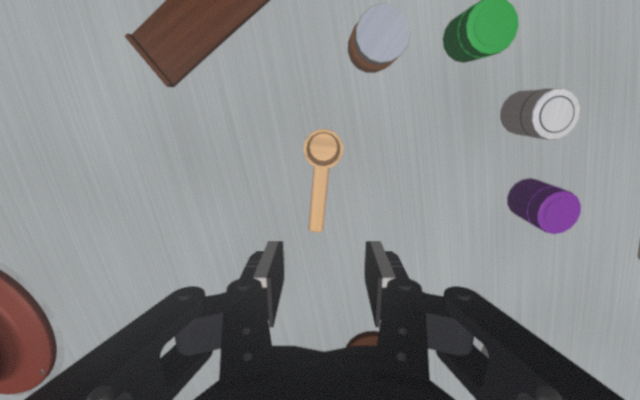

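The wrist picture shows the scoop's cup at (323,148) and its handle running down to (316,230). Its axis is about 74°, with the cup toward +y.

```bash
python3 d.py "0.4455 0.108 0.09 -16" "0.4455 0.108 0.026 -16"
```

```text
t 8.1 at [0.4511 0.1044 0.1798] yaw -10.3 q [-31.  26.  21. 117. -14.  39. -11.] w 0.0397 F [-0.2 -0.4  0.3]
[-0.62, -0.26, 8.98] 0.1 rows 1.8
[0.0, 0.0, 6.4] -0.0 rows 1.3
```

```bash
python3 -m creep '[[-0.6,-0.3,4.5,0.1],[-0.6,-0.3,9,0.1],[-0.6,-0.3,9,0.1],[-0.6,-0.3,9,0.1]]' 3.5
python3 w.py w3; python3 d.py "0.4455 0.108 0.026 -16"
python3 - <<'E'
from h import *
s=snap("wrist");c=cloud(s);h=cv2.cvtColor(s["frame"],cv2.COLOR_RGB2HSV)
m=(h[...,0]<28)&(h[...,1]>80)&(h[...,2]>70)&(np.hypot(c[...,0]-.447,c[...,1]-.112)<.07)&(c[...,2]>.005)&(c[...,2]<.03)
p=c[m]*1000; q=p[:,:2].astype(np.float32); print(len(p),[np.round(t,1) for t in cv2.minAreaRect(q)],p.min(0),p.max(0))
E
```

```text
time: 8.5
position: [0.4457, 0.1093, 0.0901]
eef_rot: [[0.962, -0.275, -0.001], [-0.275, -0.962, -0.001], [-0.0, 0.001, -1.0]]
ft_force: [0.5, -1.1, 0.4]
gripper_width: 0.035
t 8.55 at [0.4467 0.1098 0.0913] yaw -15.9 q [-28.  35.  17. 122. -22.  26. -10.] w 0.0349 F [0.8 0.1 1.5]
[-0.08, 0.21, 6.53] 0.002 rows 1.3
2886 [array([450.2, 110.9]), array([97.3, 34. ]), np.float64(81.2)] [428.34985884  63.62565505   5.00044955] [472.32860932 159.24373038  21.95928244]
```

View pics/w3.png

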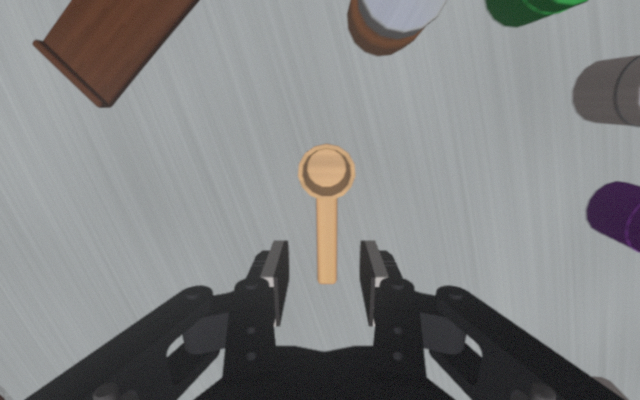

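The handle lies vertically at column 327, centred between the jaws at (285) and (370).

```bash
python3 -m creep '[[0,0.1,3,0],[0,0.1,5.5,0],[0,0.1,6.4,0],[0,0.1,6.4,0],[0,0.1,6.4,0]]'
python3 -m creep '[[0,0,0,0],[0,0,0,0],[0,0,0,0],[0,0,0,0]]' 0 35
python3 d.py
python3 -m creep '[[0,0,-3,0],[0,0,-7,0],[0,0,-10,0],[0,0,-10,0]]'
python3 d.py "0.44 0.20 0.12 -50" "0.377 0.269 0.11 -62.7"
```

```text
time: 9.1
position: [0.4461, 0.1101, 0.0273]
eef_rot: [[0.962, -0.272, 0.003], [-0.272, -0.962, 0.001], [0.003, -0.001, -1.0]]
ft_force: [1.0, 0.3, 0.2]
gripper_width: 0.0352
time: 9.5
position: [0.4459, 0.1103, 0.0272]
eef_rot: [[0.962, -0.272, 0.003], [-0.272, -0.962, 0.001], [0.002, -0.001, -1.0]]
ft_force: [0.6, 0.4, 5.4]
gripper_width: 0.013
t 9.5 at [0.4459 0.1103 0.0272] yaw -15.8 q [-24.  42.  10. 124. -26.  16.  -7.] w 0.013 F [0.6 0.4 5.4]
time: 9.9
position: [0.4475, 0.1106, 0.1298]
eef_rot: [[0.962, -0.271, 0.009], [-0.271, -0.962, 0.003], [0.008, -0.005, -1.0]]
ft_force: [-0.1, -0.2, -0.6]
gripper_width: 0.0129
t 9.9 at [0.4475 0.1106 0.1298] yaw -15.7 q [-31.  31.  20. 121. -20.  31. -11.] w 0.0129 F [-0.1 -0.2 -0.6]
[-3.16, -8.4, 0.99] 0.598 rows 4.0
[-9.34, 0.39, 1.0] 0.222 rows 1.9
```

```bash
python3 -m creep '[[-0.8,-2.1,0.2,0.15],[-1.6,-4.2,0.5,0.3],[-2.4,-6.3,0.7,0.45],[-3.2,-8.4,1,0.6],[-3.2,-8.4,1,0.6]]'
python3 -m creep '[[-4.5,0.2,0.5,0.11],[-9.3,0.4,1,0.22],[-9.3,0.4,1,0.22],[-9.3,0.4,1,0.22]]'
python3 -m creep '[[0,0,0,0],[0,0,0,0]]'
python3 w.py w4; python3 d.py "0.377 0.269 0.036 -62.7"
```

```text
time: 10.4
position: [0.4354, 0.2036, 0.1146]
eef_rot: [[0.646, -0.764, -0.002], [-0.764, -0.646, 0.001], [-0.002, 0.001, -1.0]]
ft_force: [0.3, 0.4, -1.2]
gripper_width: 0.0128
time: 10.8
position: [0.3732, 0.2688, 0.1054]
eef_rot: [[0.463, -0.886, -0.001], [-0.886, -0.463, -0.001], [0.0, 0.001, -1.0]]
ft_force: [-0.3, -0.2, -1.0]
gripper_width: 0.013
time: 11.0
position: [0.3756, 0.2668, 0.1061]
eef_rot: [[0.456, -0.89, 0.001], [-0.89, -0.456, -0.0], [0.001, -0.001, -1.0]]
ft_force: [0.1, -0.3, 0.4]
gripper_width: 0.0129
t 11.05 at [0.3755 0.267  0.1061] yaw -62.9 q [-61.  36.  34. 122. -38.  33. -62.] w 0.0126 F [-0.2 -0.1  0.3]
[-0.12, -0.22, 7.01] -0.003 rows 1.4
```

View pics/w4.png

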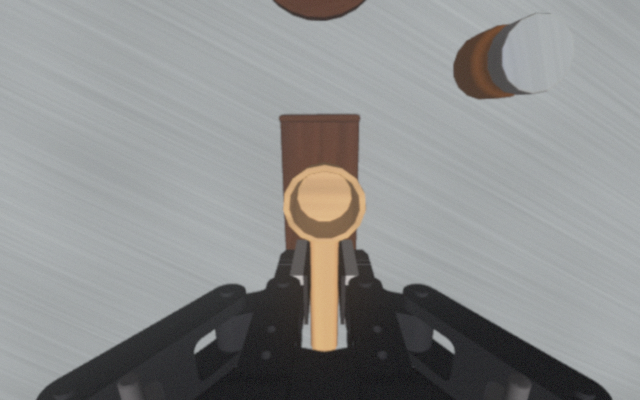

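The scoop sits in line with the rest. The rest spans columns 280–360 with its far lip at row 116, and the scoop axis is at column 324. I'll check the lip position before lowering.

```bash
python3 - <<'E'
from h import *
s=snap("wrist"); P=plane(s,[[281,115],[359,115]],.014)*1000; m=P.mean(0); d=np.degrees(np.arctan2(*(P[1]-P[0])[[1,0]])); print(P.round(1),m.round(1),d, "centre", (m[:2]-65*np.array([np.cos(np.radians(27.3)),np.sin(np.radians(27.3))])).round(1))
E
python3 -m creep '[[0,-0.1,2.5,0],[0,-0.1,5,0],[0,-0.1,6.3,0],[0,-0.1,6.3,0],[0,-0.1,6.3,0]]'
python3 -m creep '[[0,0,0.2,0],[0,0,0.4,0],[0,0,0.5,0],[0,0,0.5,0]]'
python3 d.py
```

```text
[[421.1 324.2  14. ]
 [444.3 278.8  14. ]] [432.7 301.5  14. ] -62.88539323530367 centre [374.9 271.7]
time: 11.6
position: [0.376, 0.2683, 0.043]
eef_rot: [[0.457, -0.89, 0.0], [-0.89, -0.457, -0.0], [0.0, -0.0, -1.0]]
ft_force: [0.5, -1.0, -0.3]
gripper_width: 0.0127
time: 12.0
position: [0.3752, 0.269, 0.038]
eef_rot: [[0.458, -0.889, 0.0], [-0.889, -0.458, 0.0], [-0.0, -0.0, -1.0]]
ft_force: [-0.7, -0.4, 0.0]
gripper_width: 0.013
t 12.0 at [0.3752 0.269  0.038 ] yaw -62.7 q [-54.  42.  24. 124. -46.  23. -55.] w 0.013 F [-0.7 -0.4  0. ]
```

```bash
python3 -m creep '[[0,0,0.15,0],[0,0,0.3,0],[0,0,0.3,0]]'
python3 -m creep '[[0,0,0,0],[0,0,0,0],[0,0,0,0]]' 3.5 35
python3 -m creep '[[0,0,-3,0],[0,0,-7,0],[0,0,-11,0],[0,0,-15,0],[0,0,-15,0]]'
python3 w.py w5; python3 d.py "0.5 0.16 0.22 -40" "0.58 -0.02 0.22 -20" "0.62 -0.132 0.17 -10"
```

```text
time: 12.3
position: [0.3753, 0.269, 0.0352]
eef_rot: [[0.458, -0.889, -0.0], [-0.889, -0.458, 0.001], [-0.001, -0.0, -1.0]]
ft_force: [-1.2, -0.3, 5.0]
gripper_width: 0.0131
time: 12.6
position: [0.3752, 0.2689, 0.0347]
eef_rot: [[0.458, -0.889, -0.0], [-0.889, -0.458, -0.0], [0.0, 0.0, -1.0]]
ft_force: [0.2, 1.3, -0.8]
gripper_width: 0.0352
time: 13.1
position: [0.378, 0.27, 0.189]
eef_rot: [[0.458, -0.889, 0.008], [-0.889, -0.458, 0.006], [-0.002, -0.01, -1.0]]
ft_force: [0.6, -0.1, -0.2]
gripper_width: 0.0346
t 13.15 at [0.3764 0.2697 0.1869] yaw -62.7 q [-68.  29.  43. 117. -29.  44. -69.] w 0.0351 F [-0.7  0.1 -0.7]
[15.41, -5.98, -3.3] -0.396 rows 3.4
[17.7, 8.65, 0.0] -0.349 rows 3.9
[7.59, 9.16, 5.0] -0.175 rows 2.6
```

View pics/w5.png

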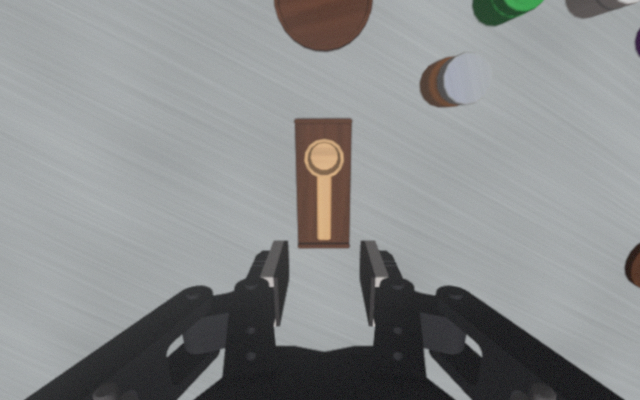

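The scoop is on the rest with its cup at (324,157). The handle end at row 240 looks close to the near lip at row 245, so I'll measure it.

Run:
```python
from h import *
s=snap("wrist");c=cloud(s)*1000;h=cv2.cvtColor(s["frame"],cv2.COLOR_RGB2HSV)
a=np.radians(27.3);ax=np.array([np.cos(a),np.sin(a)]);ay=np.array([-ax[1],ax[0]])
e=c[...,:2]-[376.5,269.5];X=e@ax;Y=e@ay
near=(abs(X)<80)&(abs(Y)<40)&(c[...,2]>4)
sc=near&(h[...,2]>120)&(h[...,1]>70)&(h[...,0]<28); rs=near&(h[...,2]<=110)&(h[...,1]>80)
for n,m in(("scoop",sc),("rest",rs)): print(n,m.sum(),np.percentile(X[m],[.5,99.5]).round(1),np.percentile(Y[m],[.5,99.5]).round(1))
for lo in range(-60,60,10):
    m=sc&(X>=lo)&(X<lo+10)
    if m.sum()>20: print(lo,np.percentile(c[m][:,2],[50,90]).round(1),round(np.median(Y[m]),1))
m=sc&(X<0); r=np.nonzero(m.any(1))[0]; u=np.nonzero(m[r[-1]])[0]; print(r[0],r[-1]); E=plane(s,[[u.mean(),r[-1]+.5]],.023)[0]*1000; print("handle end X",(E[:2]-[376.5,269.5])@ax)
L=plane(s,[[323,248],[323,119]],.014)*1000; print("rest ends",(L[:,:2]-[376.5,269.5])@ax)
```

```text
scoop 2338 [-57.5  47.5] [-16.5  20. ]
rest 4185 [-62.3  71.9] [-22.3  27.9]
-60 [ 8.3 22.1] 1.9
-50 [22.7 23.7] 2.4
-40 [22.6 23.8] 2.4
-30 [22.6 23.7] 2.4
-20 [22.6 23.9] 1.5
-10 [22.6 23.7] 2.4
0 [22.8 23.7] 2.4
10 [22.4 28.2] 2.4
20 [12.5 28. ] 2.5
30 [12.4 28. ] 2.5
40 [27.4 28.7] 2.5
184 239
handle end X -52.43929412779276
rest ends [-65.7249546   61.51358847]
```

Scoop good: flat, with about 8 mm to each lip. Now the large caddy.

```bash
python3 -m creep '[[15.4,-6,-3.3,-0.4],[15.4,-6,-3.3,-0.4],[15.4,-6,-3.3,-0.4],[15.4,-6,-3.3,-0.4],[15.4,-6,-3.3,-0.4]]' 8
python3 -m creep '[[17.7,8.7,0,-0.35],[17.7,8.7,0,-0.35],[17.7,8.7,0,-0.35],[17.7,8.7,0,-0.35],[17.7,8.7,0,-0.35]]'
python3 -m creep '[[7.6,9.2,5,-0.17],[7.6,9.2,5,-0.17],[7.6,9.2,5,-0.17],[7.6,9.2,5,-0.17],[7.6,9.2,5,-0.17]]'
python3 w.py w6 .6255 -.133 .04 .076 .086;  python3 d.py "0.6255 -0.133 0.055 -10"
```

```text
time: 13.7
position: [0.501, 0.1556, 0.2171]
eef_rot: [[0.764, -0.646, 0.0], [-0.646, -0.764, -0.002], [0.002, 0.001, -1.0]]
ft_force: [-0.0, -0.1, -0.3]
gripper_width: 0.0804
time: 14.2
position: [0.5794, -0.0288, 0.2166]
eef_rot: [[0.937, -0.349, -0.001], [-0.349, -0.937, -0.006], [0.001, 0.006, -1.0]]
ft_force: [-1.0, -0.4, -1.1]
gripper_width: 0.0797
time: 14.7
position: [0.6186, -0.1309, 0.1657]
eef_rot: [[0.985, -0.174, -0.004], [-0.174, -0.985, 0.003], [-0.005, -0.002, -1.0]]
ft_force: [0.6, 0.4, 1.2]
gripper_width: 0.08
5100 [ 0.6248 -0.1288  0.0804] [ 624.7 -130.4] 28.9 [array([ 624.6, -130.4]), array([56.9, 57.2]), np.float64(65.5)]
t 14.75 at [ 0.6192 -0.1299  0.1664] yaw -9.9 q [ -4.  41.  24.  91. -19.  53.  17.] w 0.08 F [ 0.4 -0.3 -0.1]
[0.72, 0.23, 11.14] 0.002 rows 2.2
```

View pics/w6.png

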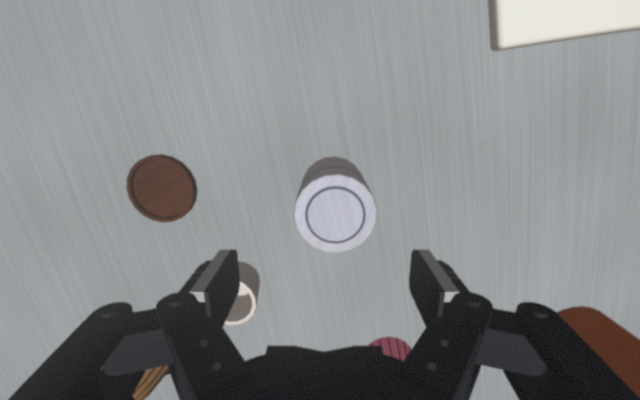

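The large caddy's lid is at (335,212), a few mm to the right of the jaw centre. The correction is +0.6 cm in tool x.

```bash
python3 -m creep '[[0.6,0.1,3,0],[0.6,0.1,7,0],[0.6,0.1,10,0],[0.6,0.1,11.4,0],[0.6,0.1,11.4,0]]'
python3 -m creep '[[0,0,0,0],[0,0,0,0],[0,0,0,0],[0,0,0,0]]' 3 60
python3 d.py
python3 -m creep '[[0,0,-2,0],[0,0,-5,0],[0,0,-9,0],[0,0,-12,0],[0,0,-12,0]]'
python3 d.py "0.60 0.03 0.19 5" "0.56 0.20 0.19 25" "0.525 0.344 0.15 40"
```

```text
time: 15.25
position: [0.6244, -0.1322, 0.052]
eef_rot: [[0.985, -0.172, -0.004], [-0.172, -0.985, 0.002], [-0.005, -0.002, -1.0]]
ft_force: [0.7, 0.3, 0.6]
gripper_width: 0.08
time: 15.65
position: [0.627, -0.1352, 0.0562]
eef_rot: [[0.985, -0.174, 0.004], [-0.174, -0.985, -0.001], [0.004, -0.0, -1.0]]
ft_force: [-0.1, 0.1, 7.4]
gripper_width: 0.0566
t 15.65 at [ 0.627  -0.1352  0.0562] yaw -10.0 q [ -1.  49.  20.  94. -23.  41.  20.] w 0.0566 F [-0.1  0.1  7.4]
time: 16.15
position: [0.6283, -0.1364, 0.1793]
eef_rot: [[0.985, -0.174, 0.011], [-0.174, -0.985, -0.003], [0.011, 0.001, -1.0]]
ft_force: [-0.2, 0.1, -0.5]
gripper_width: 0.0568
t 16.15 at [ 0.6283 -0.1364  0.1793] yaw -10.0 q [ -4.  40.  25.  89. -19.  54.  17.] w 0.0568 F [-0.2  0.1 -0.5]
[-5.67, -15.9, -1.15] -0.262 rows 3.4
[-2.5, -17.28, 0.0] -0.349 rows 3.5
[2.91, -14.53, 4.0] -0.262 rows 3.1
```

```bash
python3 -m creep '[[-1.4,-4,-0.3,-0.06],[-2.8,-8,-0.6,-0.13],[-4.2,-12,-0.9,-0.2],[-5.7,-15.9,-1.1,-0.26],[-5.7,-15.9,-1.1,-0.26]]'
python3 -m creep '[[-0.6,-4.3,0,-0.09],[-1.2,-8.6,0,-0.18],[-1.8,-13,0,-0.26],[-2.5,-17.3,0,-0.35],[-2.5,-17.3,0,-0.35]]'
python3 -m creep '[[0.7,-3.6,1,-0.06],[1.4,-7.2,2,-0.13],[2.2,-10.9,3,-0.2],[2.9,-14.5,4,-0.26],[2.9,-14.5,4,-0.26]]'
python3 -m creep '[[0,0,0,0],[0,0,0,0]]'
python3 d.py "0.525 0.344 0.0625 40"
cat > v.py <<'E'
# v.py out x y z0 z1 r : circle fits of the held/placed thing from scene and side, plus a crop of both pictures
import sys; from h import *
o=sys.argv[1]; x,y,z0,z1,r=map(float,sys.argv[2:7]); im=[]
for n in("scene","side"):
    s=snap(n);c=cloud(s);h=cv2.cvtColor(s["frame"],cv2.COLOR_RGB2HSV)
    m=(np.hypot(c[...,0]-x,c[...,1]-y)<r)&(c[...,2]>z0)&(c[...,2]<z1)&(h[...,2]>75)&(h[...,1]<70); p=c[m]*1000
    A=np.c_[p[:,:2],np.ones(len(p))]; t=np.linalg.lstsq(A,(p[:,:2]**2).sum(1),rcond=None)[0]
    print(n,len(p),np.round(t[:2]/2,1),"R",np.round(np.sqrt(t[2]+(t[:2]**2).sum()/4),1),"z",np.round([p[:,2].min(),p[:,2].max()],1))
    q=np.linalg.inv(s["wc"])@[x,y,.04,1]; k=K(s); u,v=(k@(q[:3]/q[2]))[:2].astype(int)
    im.append(cv2.resize(s["frame"][max(v-65,0):v+65,max(u-65,0):u+65,::-1],(400,400)))
cv2.imwrite(f"pics/{o}.png",np.hstack(im))
E
python3 v.py v3 .525 .344 .095 .135 .045
```

```text
time: 16.65
position: [0.595, 0.0418, 0.1833]
eef_rot: [[0.995, 0.098, -0.004], [0.098, -0.995, 0.008], [-0.004, -0.008, -1.0]]
ft_force: [-0.0, 0.4, -2.1]
gripper_width: 0.0569
time: 17.15
position: [0.5535, 0.2117, 0.1832]
eef_rot: [[0.901, 0.434, -0.005], [0.434, -0.901, 0.007], [-0.002, -0.008, -1.0]]
ft_force: [-1.5, 1.1, -0.9]
gripper_width: 0.0573
time: 17.65
position: [0.5173, 0.3529, 0.1417]
eef_rot: [[0.761, 0.649, -0.007], [0.649, -0.761, 0.004], [-0.003, -0.008, -1.0]]
ft_force: [-0.3, 1.0, -1.3]
gripper_width: 0.0567
time: 17.85
position: [0.5233, 0.3432, 0.1444]
eef_rot: [[0.77, 0.638, -0.0], [0.638, -0.77, -0.002], [-0.002, 0.002, -1.0]]
ft_force: [1.7, -0.9, -1.1]
gripper_width: 0.0569
t 17.85 at [0.5233 0.3432 0.1444] yaw 39.7 q [-42.  40.  12.  93. -10.  48.  13.] w 0.0569 F [ 1.7 -0.9 -1.1]
[0.19, 0.04, 8.19] -0.006 rows 1.6
scene 4 [551.8 300.7] R 23.0 z [ 98.9 129.8]
side 205 [522.3 341.2] R 26.6 z [ 95.1 134.3]
```

View pics/v3.png

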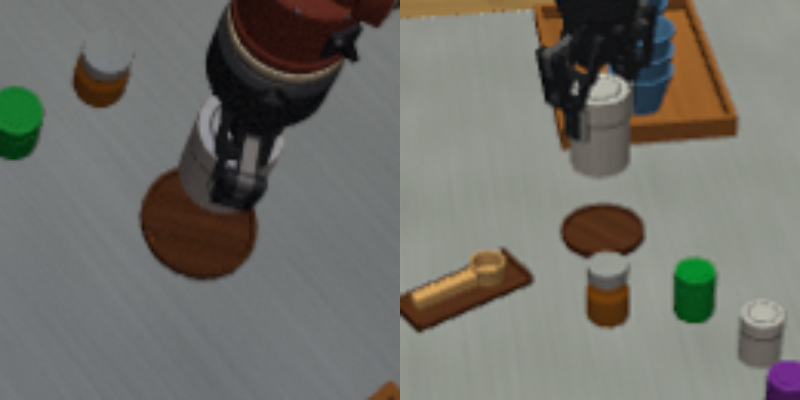

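The caddy hangs upright over the coaster. The side camera's offset between the two is about 1 mm. I'll lower it.

```bash
python3 -m creep '[[0.1,0,2.5,0],[0.1,0,5,0],[0.1,0,7,0],[0.1,0,7.7,0],[0.1,0,7.7,0]]'
python3 -m creep '[[0,0,0.1,0],[0,0,0.1,0]]'
python3 d.py "0.525 0.344 0.0612 40"
```

```text
time: 18.45
position: [0.5234, 0.3448, 0.0671]
eef_rot: [[0.769, 0.639, -0.001], [0.639, -0.769, -0.002], [-0.002, 0.0, -1.0]]
ft_force: [-0.2, 0.7, -2.0]
gripper_width: 0.0567
time: 18.65
position: [0.5243, 0.3463, 0.0681]
eef_rot: [[0.768, 0.64, 0.002], [0.64, -0.768, 0.001], [0.002, 0.0, -1.0]]
ft_force: [0.2, -0.2, -0.9]
gripper_width: 0.0566
t 18.65 at [0.5243 0.3463 0.0681] yaw 39.8 q [-42.  46.  10.  96. -12.  39.  15.] w 0.0566 F [ 0.2 -0.2 -0.9]
[-0.1, 0.22, 0.69] -0.004 rows 0.1
```

```bash
python3 -m creep '[[-0.1,0.2,0.2,0],[-0.1,0.2,0.4,0],[-0.1,0.2,0.6,0],[-0.1,0.2,0.7,0],[-0.1,0.2,0.7,0]]'
python3 d.py
```

```text
time: 19.15
position: [0.5241, 0.3438, 0.0612]
eef_rot: [[0.768, 0.64, 0.0], [0.64, -0.768, 0.0], [0.0, 0.0, -1.0]]
ft_force: [-2.3, -1.0, 6.5]
gripper_width: 0.057
t 19.15 at [0.5241 0.3438 0.0612] yaw 39.8 q [-41.  46.  10.  96. -12.  39.  15.] w 0.057 F [-2.3 -1.   6.5]
```

Contact came at the expected height. I'll release and check from above.

```bash
python3 -m creep '[[0,0,0,0],[0,0,0,0],[0,0,0,0],[0,0,0,0]]' 8 60
python3 -m creep '[[0,0,-3,0],[0,0,-7,0],[0,0,-11,0],[0,0,-15,0],[0,0,-15,0]]'
python3 -m creep '[[0,0,0,0],[0,0,0,0]]'
python3 w.py w7 .525 .344 .045 .079 .092
python3 - <<'E'
from h import *
s=snap("wrist");c=cloud(s);h=cv2.cvtColor(s["frame"],cv2.COLOR_RGB2HSV)
m=(h[...,0]<22)&(h[...,1]>90)&(h[...,2]<120)&(np.hypot(c[...,0]-.525,c[...,1]-.344)<.06)&(c[...,2]>.001)&(c[...,2]<.02)
v,u=np.nonzero(m); P=(plane(s,np.c_[u,v],.010)[:,:2]*1000).astype(np.float32); print("coaster",len(u),cv2.minEnclosingCircle(P))
E
python3 d.py "0.62 0.24 0.2 20" "0.642 0.140 0.15 5"
```

```text
time: 19.55
position: [0.5239, 0.344, 0.0596]
eef_rot: [[0.768, 0.64, -0.0], [0.64, -0.768, -0.0], [-0.0, -0.0, -1.0]]
ft_force: [-0.4, -0.2, 0.7]
gripper_width: 0.0798
time: 20.05
position: [0.5274, 0.3456, 0.2164]
eef_rot: [[0.768, 0.64, 0.011], [0.64, -0.768, 0.007], [0.014, 0.002, -1.0]]
ft_force: [0.6, 0.7, 0.5]
gripper_width: 0.08
time: 20.25
position: [0.5229, 0.3435, 0.2083]
eef_rot: [[0.768, 0.641, -0.003], [0.641, -0.768, -0.002], [-0.003, -0.001, -1.0]]
ft_force: [0.5, 0.2, 0.2]
gripper_width: 0.08
3837 [0.5208 0.3483 0.0854] [521.9 346.9] 28.9 [array([521.6, 346.9]), array([57.1, 57.1]), np.float64(59.6)]
coaster 45 ((512.625244140625, 367.34002685546875), 27.90811538696289)
t 20.35 at [0.523  0.3435 0.2079] yaw 39.8 q [-43.  36.  13.  89.  -9.  56.  13.] w 0.0801 F [-0.4  0.1 -0.7]
[0.83, 14.16, 0.78] 0.346 rows 2.8
[-1.35, 10.15, 5.0] 0.262 rows 2.3
```

View pics/w7.png

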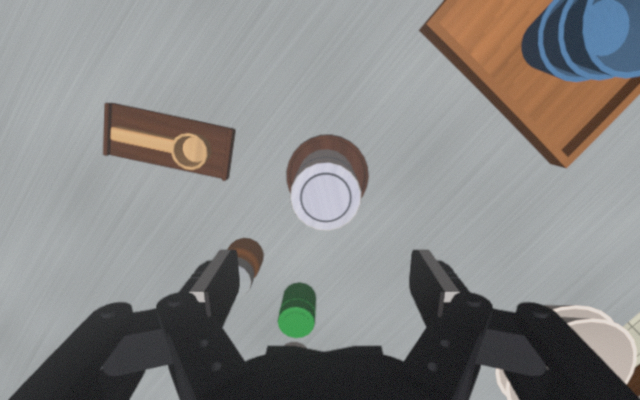

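The lid is at (326,197) inside the coaster's rim, and its top at 85.4 mm shows the caddy standing on the coaster floor. Now the small caddy.

```bash
python3 -m creep '[[0.8,14.2,0.8,0.35],[0.8,14.2,0.8,0.35],[0.8,14.2,0.8,0.35],[0.8,14.2,0.8,0.35],[0.8,14.2,0.8,0.35]]' 6.2
python3 -m creep '[[-1.3,10.1,5,0.26],[-1.3,10.1,5,0.26],[-1.3,10.1,5,0.26],[-1.3,10.1,5,0.26],[-1.3,10.1,5,0.26]]'
python3 w.py w8 .6423 .140 .03 .047 .055; python3 d.py "0.642 0.140 0.034 5"
```

```text
time: 20.85
position: [0.6211, 0.2383, 0.2001]
eef_rot: [[0.942, 0.336, -0.003], [0.336, -0.942, -0.002], [-0.003, 0.001, -1.0]]
ft_force: [-0.1, 0.4, -0.7]
gripper_width: 0.0622
time: 21.35
position: [0.6423, 0.1438, 0.1516]
eef_rot: [[0.996, 0.089, -0.001], [0.089, -0.996, 0.003], [-0.001, -0.003, -1.0]]
ft_force: [0.9, 0.8, 0.6]
gripper_width: 0.0621
2084 [0.6409 0.1433 0.0503] [640.9 142.3] 19.9 [array([641. , 142.4]), array([38.7, 38.9]), np.float64(41.3)]
t 21.4 at [0.6425 0.1446 0.1521] yaw 5.2 q [-26.  43.  21.  87. -18.  53.   5.] w 0.0622 F [0.3 0.7 0.6]
[-0.1, 0.49, 11.81] 0.003 rows 2.4
```

View pics/w8.png

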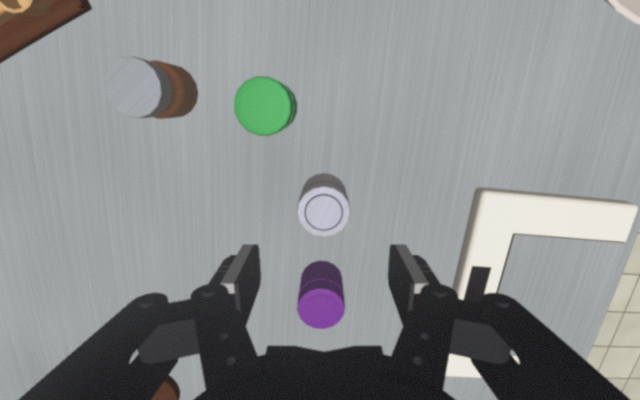

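The small aluminium caddy's lid is at (323,211), between the jaws. Green (265,105) and purple (321,305) are clear of it.

```bash
python3 -m creep '[[-0.1,0.2,3,0],[-0.1,0.2,7,0],[-0.1,0.2,10.5,0],[-0.1,0.2,11.8,0],[-0.1,0.2,11.8,0]]'
python3 -m creep '[[0,0,0,0],[0,0,0,0],[0,0,0,0],[0,0,0,0]]' 2 45
python3 d.py
python3 -m creep '[[0,0,-2,0],[0,0,-5,0],[0,0,-9,0],[0,0,-12,0],[0,0,-12,0]]'
python3 d.py "0.57 0.02 0.155 -5" "0.469 -0.106 0.11 -13"
```

```text
time: 21.9
position: [0.6407, 0.1408, 0.0323]
eef_rot: [[0.996, 0.088, -0.004], [0.088, -0.996, 0.001], [-0.003, -0.001, -1.0]]
ft_force: [0.1, 1.0, 0.7]
gripper_width: 0.062
time: 22.3
position: [0.6439, 0.1391, 0.0363]
eef_rot: [[0.996, 0.085, 0.005], [0.085, -0.996, 0.001], [0.005, -0.001, -1.0]]
ft_force: [0.5, 0.3, 6.2]
gripper_width: 0.039
t 22.3 at [0.6439 0.1391 0.0363] yaw 4.9 q [-24.  51.  17.  91. -21.  41.   8.] w 0.039 F [0.5 0.3 6.2]
time: 22.8
position: [0.6454, 0.1383, 0.1597]
eef_rot: [[0.996, 0.085, 0.011], [0.085, -0.996, 0.002], [0.011, -0.001, -1.0]]
ft_force: [1.2, 0.9, -1.1]
gripper_width: 0.039
t 22.8 at [0.6454 0.1383 0.1597] yaw 4.9 q [-26.  43.  21.  87. -18.  53.   6.] w 0.039 F [ 1.2  0.9 -1.1]
[-8.52, 11.15, 0.37] 0.172 rows 2.8
[-8.96, 13.43, 4.5] 0.14 rows 3.4
```

```bash
python3 -m creep '[[-2.1,2.8,0,0.04],[-4.2,5.6,0.2,0.08],[-6.3,8.4,0.3,0.13],[-8.5,11.1,0.4,0.17],[-8.5,11.1,0.4,0.17]]'
python3 -m creep '[[-2.2,3.3,1.1,0.03],[-4.5,6.7,2.2,0.07],[-6.7,10,3.4,0.1],[-9,13.4,4.5,0.14],[-9,13.4,4.5,0.14]]'
python3 -m creep '[[0,0,0,0],[0,0,0,0],[0,0,0,0]]'
python3 d.py "0.469 -0.106 0.0413 -13"
python3 v.py v4 .469 -.106 .075 .12 .035
```

```text
time: 23.3
position: [0.5629, 0.0142, 0.1494]
eef_rot: [[0.996, -0.095, -0.005], [-0.095, -0.996, -0.004], [-0.005, 0.005, -1.0]]
ft_force: [-0.4, -0.7, -0.8]
gripper_width: 0.0391
time: 23.8
position: [0.4603, -0.1102, 0.1037]
eef_rot: [[0.972, -0.234, -0.007], [-0.234, -0.972, -0.002], [-0.006, 0.004, -1.0]]
ft_force: [-0.7, -0.4, -0.3]
gripper_width: 0.0389
time: 24.1
position: [0.467, -0.1038, 0.1049]
eef_rot: [[0.975, -0.22, 0.001], [-0.22, -0.975, 0.0], [0.001, -0.001, -1.0]]
ft_force: [-0.0, -0.4, -1.2]
gripper_width: 0.039
t 24.1 at [ 0.467  -0.1038  0.1049] yaw -12.7 q [ -4.  35.  20. 119. -23.  30.  21.] w 0.039 F [-0.  -0.4 -1.2]
[0.24, 0.17, 6.36] 0.005 rows 1.3
scene 97 [ 466.3 -100.7] R 14.0 z [ 77.6 120. ]
side 358 [ 468.  -105.7] R 17.7 z [ 75. 120.]
```

View pics/v4.png

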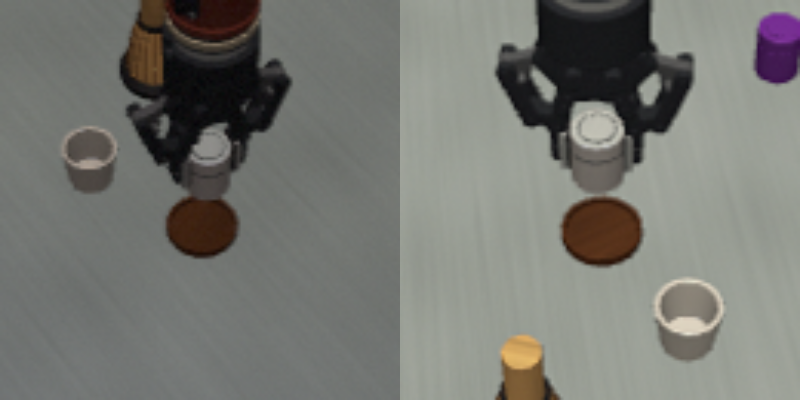

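The small caddy is held upright above the coaster and is 2–3 mm off centre. I'll correct that and lower it.

```bash
python3 -m creep '[[0.2,0.2,2,0],[0.2,0.2,4,0],[0.2,0.2,5.5,0],[0.2,0.2,5.8,0],[0.2,0.2,5.8,0]]'
python3 -m creep '[[0,0,0,0],[0,0,0,0]]'
python3 d.py "0.4695 -0.106 0.0413 -13"
```

```text
time: 24.7
position: [0.4674, -0.1073, 0.0466]
eef_rot: [[0.975, -0.222, -0.001], [-0.222, -0.975, 0.0], [-0.001, -0.0, -1.0]]
ft_force: [-0.0, 0.5, -0.2]
gripper_width: 0.0389
time: 24.9
position: [0.4679, -0.1076, 0.0476]
eef_rot: [[0.975, -0.223, 0.002], [-0.223, -0.975, -0.0], [0.002, 0.0, -1.0]]
ft_force: [-0.1, 0.0, -1.4]
gripper_width: 0.0387
t 24.9 at [ 0.4679 -0.1076  0.0476] yaw -12.9 q [  0.  40.  15. 120. -27.  22.  24.] w 0.0387 F [-0.1  0.  -1.4]
[0.12, -0.2, 0.63] 0.002 rows 0.1
```

```bash
python3 -m creep '[[0.1,-0.1,0.2,0],[0.1,-0.1,0.4,0],[0.1,-0.1,0.6,0],[0.1,-0.1,0.65,0],[0.1,-0.1,0.65,0]]'
python3 d.py
python3 -m creep '[[0,0,0,0],[0,0,0,0],[0,0,0,0],[0,0,0,0]]' 6 45
python3 -m creep '[[0,0,-3,0],[0,0,-7,0],[0,0,-11,0],[0,0,-15,0],[0,0,-15,0]]'
python3 -m creep '[[0,0,0,0],[0,0,0,0]]'
python3 w.py w9 .469 -.106 .035 .047 .062; python3 d.py "0.6 0.0 0.3 0"
```

```text
time: 25.4
position: [0.4687, -0.1068, 0.0412]
eef_rot: [[0.975, -0.223, 0.001], [-0.223, -0.975, 0.001], [0.001, -0.001, -1.0]]
ft_force: [-1.2, 0.4, 8.8]
gripper_width: 0.0391
t 25.4 at [ 0.4687 -0.1068  0.0412] yaw -12.9 q [  0.  41.  15. 120. -27.  21.  24.] w 0.0391 F [-1.2  0.4  8.8]
time: 25.8
position: [0.4684, -0.1069, 0.0401]
eef_rot: [[0.975, -0.223, -0.0], [-0.223, -0.975, -0.0], [-0.0, 0.0, -1.0]]
ft_force: [-0.3, -0.3, -0.6]
gripper_width: 0.0603
time: 26.3
position: [0.4715, -0.1081, 0.1949]
eef_rot: [[0.975, -0.223, 0.011], [-0.223, -0.975, -0.002], [0.011, -0.0, -1.0]]
ft_force: [0.7, -0.4, 0.2]
gripper_width: 0.06
time: 26.5
position: [0.4675, -0.1064, 0.1892]
eef_rot: [[0.975, -0.223, -0.003], [-0.223, -0.975, 0.001], [-0.003, -0.0, -1.0]]
ft_force: [0.1, -0.4, -0.6]
gripper_width: 0.0601
1711 [ 0.468  -0.1024  0.0553] [ 467.9 -103.8] 19.9 [array([ 467.7, -103.5]), array([39.2, 38.7]), np.float64(24.3)]
t 26.55 at [ 0.4675 -0.1064  0.1889] yaw -12.9 q [ -9.  27.  27. 114. -18.  43.  16.] w 0.0601 F [ 0.6 -0.3 -0.3]
[10.51, -13.33, -11.14] -0.225 rows 4.1
```

View pics/w9.png

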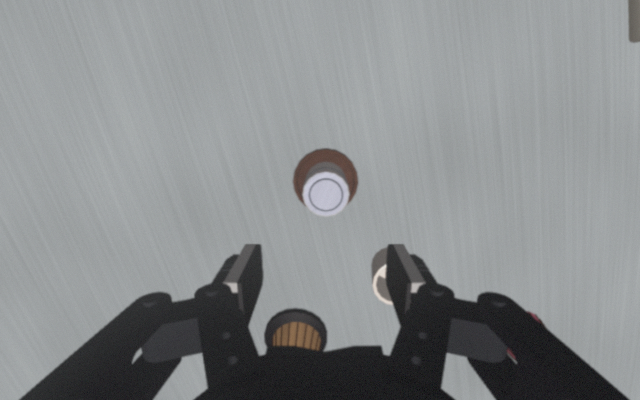

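The small caddy's lid is at (326,194) inside the coaster, with its top at 55 mm. I'll back off, run a numeric final check (16 pictures are used up), then hand in.

```bash
python3 -m creep '[[5,-6.5,-5,0],[10,-13,-9,0],[10,-13,-9,0],[10,-13,-9,0],[10,-13,-9,0]]'
python3 - <<'E'
from h import *
J={"whisk":(.394,-.28,.112,.125),"lcaddy":(.523,.344,.08,.092),"scaddy":(.468,-.105,.051,.06),"jar":(.5116,.216,.055,.07),"cup":(.516,-.212,.036,.05),"purple":(.647,.055,.045,.056),"green":(.594,.211,.045,.056),"pink":(.653,-.336,.105,.116),"turq":(.576,-.465,.105,.116),"scoop":(.3765,.27,.019,.033)}
for n in("scene","side"):
    c=cloud(snap(n))
    for k,(x,y,a,b) in J.items():
        m=(np.hypot(c[...,0]-x,c[...,1]-y)<(.04 if k!="scoop" else .06))&(c[...,2]>a)&(c[...,2]<b);p=c[m]*1000
        print(n,k,len(p),np.round(cv2.minEnclosingCircle(p[:,:2].astype(np.float32))[0],0) if len(p) else "",np.round(np.median(p[:,2]),1) if len(p) else "")
E
python3 d.py
```

```text
time: 27.05
position: [0.5989, 0.0029, 0.2802]
eef_rot: [[0.977, -0.215, 0.004], [-0.215, -0.977, 0.002], [0.003, -0.003, -1.0]]
ft_force: [-0.5, 0.7, -0.3]
gripper_width: 0.0603
scene whisk 0  
scene lcaddy 536 [524. 342.] 85.7
scene scaddy 108 [ 470. -104.] 55.2
scene jar 208 [512. 216.] 62.0
scene cup 2 [ 507. -228.] 40.5
scene purple 197 [647.  55.] 50.2
scene green 220 [594. 210.] 50.2
scene pink 64 [ 653. -337.] 110.3
scene turq 60 [ 576. -467.] 109.6
scene scoop 213 [370. 272.] 24.1
side whisk 152 [ 396. -284.] 120.2
side lcaddy 171 [524. 343.] 85.8
side scaddy 186 [ 471. -106.] 55.9
side jar 108 [512. 218.] 62.4
side cup 157 [ 516. -211.] 41.4
side purple 136 [646.  56.] 50.7
side green 109 [595. 210.] 50.5
side pink 139 [ 652. -337.] 110.2
side turq 192 [ 576. -467.] 110.6
side scoop 157 [375. 270.] 23.5
t 27.15 at [ 0.5945 -0.0022  0.2784] yaw -12.8 q [-19.  31.  29.  90. -16.  64.   0.] w 0.0601 F [-0.9 -1.  -0.4]
```

```bash
python3 -m creep '[[0,0,0,0],[0,0,0,0],[0,0,0,0]]' | head -1; python3 -c "from bench import robot; print(robot.job_done())"
```

```text
time: 27.45
the job is handed in; nothing more can be done
None
```

I placed all four items in the order asked, released each one, and handed the job in at 27.5 s with the gripper open and clear of everything.

| Item | Last check |
|---|---|
| Whisk | Upright over the shaper. The side camera put its top at about 120 mm and 2–4 mm off the shaper's centre. The expected height was 118 mm, which the scene camera gave right after release. |
| Scoop | Flat on its rest, about 8 mm from each end lip. |
| Large caddy | Within 2–4 mm of its coaster's centre, with its top at 85.7 mm (expected 85). |
| Small caddy | Within 2–4 mm of its coaster's centre, with its top at 55–56 mm (expected 55). |

The jar, the cup and the look-alikes were all within about 2 mm of where they started.

In the final check the scene camera gave no reading of the whisk and almost none of the cup, most likely because the arm was in the way. For those two I relied on the side camera. The 2 mm difference in whisk height is about the calibration error, and I saw the whisk seated on the disc when I let go.

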